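# Close a vacuum drill jig over its locating pin

## Robot

A 7-joint arm with a two-finger parallel gripper is mounted at the origin on a cart in front of the work surface, level with it; the furniture and walls round the work are solid. World frame = base frame: x ahead of the robot, y to its left, z up, the work surface at z = 0. Lengths are in m, angles in rad, forces in N, time in s.
With the tool pointing down it reaches from about 0.425 to 0.925 m from the base axis. Payload 6.8 kg.
Tool frame: the origin (TCP) lies on the centre line of the jaws, within the pads' length; the fingertips stand 19 mm ahead of it and the grasp point (between the pads) is the TCP (r.tip_extent is the y of the fingertips in the tool frame, in m); y points along the fingers, z is the direction in which the jaws open and shut, and the axes are right-handed (so a half turn about y gives the same grasp; the last joint's range is limited). The gripper opens to 85 mm and grips with 20 to 120 N. Pads are 22 mm wide; open, the fingers measure 114 mm over their backs; the gripper's body (76 mm by 85 mm) begins 54 mm behind the grasp point. The pads swing forward as they close: fully open they stand 13 mm farther back than shut.
Start: joints at [-1.354, 0.477, 0.022, 1.555, -0.011, 1.109, -0.083], TCP at [0.215, 0.64, 0.25] pointing down, gripper open.
Joint ranges: [-2.96, 2.96], [-0.34, 2.1], [-1.41, 1.46], [0.24, 2.44], [-1.37, 4.51], [0.17, 1.92], [-2.96, 2.96]. Speed limits (rad/s): [2.39, 2.39, 3.14, 3.14, 3.14, 3.14, 3.14].

## Interface

Orientations are given as a rotation vector (axis times angle).
In Python, from bench import r gives the robot as it stands. The module is installed in compiled form; this text tells all that it offers.
- The arm moves only by the tool jog_arm, never from a script. Its argument "motion" is a list of rows, each a list of 3 entries, a list of its own where there are three numbers: the opening, from 0 (shut) to 1 (fully open), then the shift along the tool's x, y, z in m, then the turn, a rotation vector about the tool's x, y, z in degrees. A call has 1 to 10 rows; each row shifts and turns the commanded pose from where the row before left it, along the tool's axes as they then stand; what a row does not reach is not made up. A row lasts 1/12 s, in which the tool goes at most 41.7 mm and 7.16 degrees, less where a joint would pass 70% of its speed; a pose out of reach is approached as far as the arm can. A call with a gripper value outside its range is refused whole. The fingers move at their own pace and stop on an object; "force" is the grip in N (left out, the last holds). Time passes only in rows, so rows that do not move let the fingers close. It gives the time, the measured TCP pose, the force and the opening at its end, in the units of the state.
- r.get_obs(): the state, without advancing time (a new reading comes with each control period).
- r.grab_frame(name): name is "scene" or "top" or "wrist"; returns a dict with "image" (420x560x3 uint8, red, green, blue), "range_z" (420x560 float32, m along the optical axis (not along the pixel's ray), 0 where there is no reading), "fx", "fy", "cx", "cy" (pixels), "xyz" and "orientation" of the camera in the world. Camera axes: x right, y down, z forward; pixel columns grow to the right and rows downward; lengths in m; the calibration is good to about 2 mm. The wrist camera is an equidistant fisheye: a pixel r from the principal point sees the ray r / f radians off the axis. A picture is of the moment at which its call begins.
- r.hand_in(): hands the job in, once; it reports no verdict.
The state is a dict: "clock": time; "joints": joint angles; "qvel": joint speeds; "tau": joint torques, N m; "tcp_pos": TCP position; "orientation": TCP orientation; "contact_force": force on the tool from outside, world axes, zero at the start; "moment": the same for the moment, N m; "grip_width": finger opening in m.
Only numpy, scipy, OpenCV 4.12 (cv2) and the standard library are available. Lean on these libraries where they do the work, as an engineer would, in place of code of your own. Each camera call takes 0.05 s, during which the arm holds its last target.

## Task

Get the vacuum drill jig ready: first turn its valve handle to half open (45 degrees, red pointer at the green mark). Then pick up the blue jig cover, lay it square on the jig and slide it along until its hidden bore drops over the locating pin, and press it down against the sprung seal until it is fully home. Finish while you are still holding it pressed home, as if waiting for the vacuum to draw; leave the wax and the brass cube where they are.

Things in the scene. Friction and masses are not known exactly. Their poses are not given: they have to be found in the camera images.
- jig: Vacuum drill jig fixed to the bench; origin at the bench top under the centre of its nest, z up, y along the jig. Nest: bare aluminium block 84 (x) by 140 (y) mm, flat top 36 mm above the bench, y from -70 to 70 mm. On its +y end a dark valve manifold, 64 mm wide, 30 mm high, up to y = 165 mm, then a brass hose tail 30 mm long.
- nest (a point): Centre of the nest's flat top, axes as the jig's. Steel locating pin, diameter 12 mm, 2 mm chamfer, standing 11 mm above this top: clamped in a slot along y, at x = 0 and an unknown y from -12 to +12 mm, not otherwise reported, and hidden once the cover is over it.
- seal_top (a point): Centre of the top plane of the black sprung seal frame round the pin (point fixed to the jig), 5 mm above the nest top. The frame, 56 (x) by 82 (y) mm over its outside, bears the cover's weight without sinking; pressed with about 10 N in all (cover's weight included) it goes down flush with the nest top, and springs back when let go.
- valve (a joint): Opening of the valve in rad: 0 = closed, handle across the jig, red pointer end to the jig's -x side, at the red mark on the white dial. Grows anticlockwise seen from above; 0.785 = half open, pointer at the green mark; 1.571 = fully open, pointer to the nest (-y), at the black mark. Stays where it is left (friction 0.08 N m).
- valve_grip (a point): On the axis of the valve handle, 52.5 mm above the bench, at the jig's x = 0, y = 130 mm. Handle: black bar 56 mm long, 12 mm wide, underside 42 mm and top 62.5 mm above the bench, centred on the axis, one end red (the pointer). The point turns with it: its x axis runs along the bar, away from the red end. Below it a brass bonnet up to 39 mm.
- cover: Loose blue jig cover: flat plate 64 (x) by 100 (y) by 16 (z) mm with four brass drill bushes, 0.2 to 0.4 kg; origin at the centre of its underside, z up. Its y axis goes along the jig's y axis, either way round. Riding on the pin its underside is 11 mm above the nest top; dropped on and resting on the seal, 5 mm; fully home, 0 mm.
- cover_grip (a point): Centre of the black grip bar on top of the cover, 31 mm above the cover's underside; axes as the cover's. The bar is 50 mm along x, 18 mm along y, and reaches from 16 to 45 mm above the underside: grasp it across its 18 mm.
- cover_bore (a point): Mouth of the cover's blind bore, in the middle of its underside: diameter 16 mm, 12 mm deep, 2 mm chamfer at the mouth; fits over the jig's pin with 2 mm play each side.
- wax: Bystander: round yellow lump of beeswax, 45 mm in diameter, 17 mm high; origin at the centre of its underside. Leave alone.
- brass_cube: Bystander: brass doming cube of 50 mm with round hollows; origin at the centre of its underside. Leave alone.
There are look-alikes about, which are no part of the job. Several things have the shape of the cover; the one meant has the colours described above.

How it is judged:
By the outcome, as a careful person would: the job done as asked, in the order asked, and still so for the second after the job is handed in, while the arm keeps its last pose, push and grip.
It also fails if it takes over 64 s, if anything falls off the work surface, if the arm or the gripper's body presses on something with over 40 N, if the wrist force passes 120 N, or if a joint passes its speed limit or range.

## Working session

There is one attempt and no reset: what is moved stays moved. The work goes in short steps, Python scripts to look and compute and a tool call to move; the robot and the scene stay as the last step left them, time stands still between calls to the robot, and variables do not carry over. Pictures are saved under pics/ and viewed, and the job is handed in when it is done.

Besides the shell and the picture viewer there is one more tool, called after "Emit:" by a JSON object that holds its "method" and its "body", one argument or row to a line. jog_arm: Moves the arm, as the interface text tells. Its arguments: {"type":"object","properties":{"motion":{"type":"array","items":{"type":"array"}},"force":{"type":"number"}},"required":["motion"]}

```bash
mkdir -p pics; cat > h.py <<'E'
import numpy as np, cv2
from scipy.spatial.transform import Rotation as R
from bench import r
def grab(n,save=None):
    f=r.grab_frame(n)
    if save: cv2.imwrite('pics/'+save,f['image'][:,:,::-1])
    return f
def ray(f,u,v,fish=False):
    x=(u-f['cx'])/f['fx'];y=(v-f['cy'])/f['fy']
    if fish:
        t=np.hypot(x,y); s=np.sin(t)/t if t>1e-9 else 1
        d=np.array([x*s,y*s,np.cos(t)])
    else: d=np.array([x,y,1.])
    return R.from_rotvec(f['orientation']).apply(d) if np.size(f['orientation'])==3 else np.array(f['orientation'])@d
def onz(f,u,v,z,fish=False):
    d=ray(f,u,v,fish);o=np.array(f['xyz']);return o+d*(z-o[2])/d[2]
def pt(f,u,v):
    d=ray(f,u,v);return np.array(f['xyz'])+d*f['range_z'][int(v),int(u)]
E
python3 - <<'E'
from h import *
o=r.get_obs();print(o,r.tip_extent)
for n in('scene','top','wrist'):
    f=grab(n,n+'0.png');print(n,f['xyz'],f['orientation'],f['fx'],f['cx'],f['cy'])
    np.savez('pics/'+n+'0.npz',**f)
E
```

```text
{'clock': 0.0, 'joints': array([-1.35408503,  0.47779299,  0.0223239 ,  1.55643941, -0.01148327,
        1.10926914, -0.08312763]), 'qvel': array([ 3.41761329e-04, -6.06584595e-04, -9.88791937e-04,  7.73672030e-04,
       -4.48828709e-04, -5.93036867e-04,  5.23519656e-06]), 'tau': array([ 7.06055494e-05, -5.96455586e+01,  1.60799190e+00, -2.81196374e+01,
        1.24864373e-02,  9.17502330e-03,  1.48309891e-05]), 'tcp_pos': array([0.21524522, 0.63918901, 0.24933522]), 'orientation': array([-1.55750362,  0.25507099, -0.25483552]), 'contact_force': array([ 0.63168613,  0.00680194, -0.68510425]), 'moment': array([-0.03854658, -0.02442558,  0.00895735]), 'grip_width': 0.08528734132767801} 0.019
scene [-0.2988692   0.62435535  0.64587386] [-1.04009026  2.17116681 -1.27235143] 407.6317444863914 277.4182082898537 210.9794611618583
top [ 0.3985835  -0.03168172  1.33188331] [-2.22122609  2.16950571 -0.06322305] 381.6485180364407 277.5933145105865 209.08421119654867
wrist [0.14047224 0.66493668 0.372644  ] [2.3321905  1.67605775 0.2653883 ] 325.19226210127806 276.0192382159644 214.53428836259272
```

View pics/scene0.png

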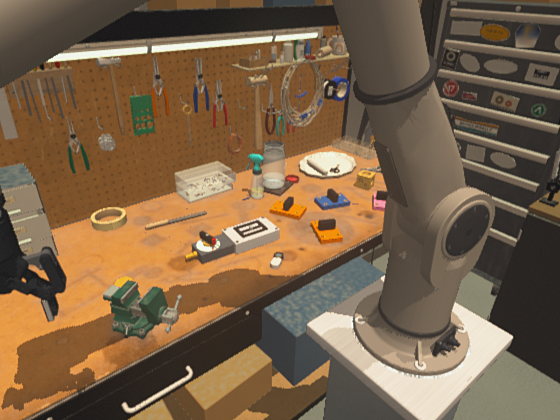

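View pics/top0.png

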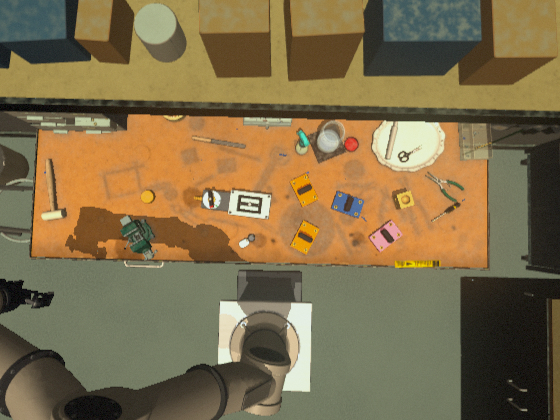

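View pics/wrist0.png

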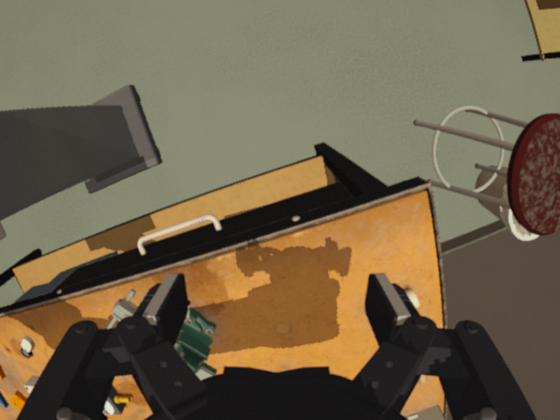

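```bash
python3 - <<'E'
import cv2,numpy as np
a=cv2.imread('pics/top0.png');b=cv2.imread('pics/scene0.png')
c=cv2.resize(a[165:265,180:410],None,fx=3.4,fy=3.4,interpolation=cv2.INTER_CUBIC)
d=cv2.resize(b[160:280,175:405],None,fx=3.4,fy=3.4,interpolation=cv2.INTER_CUBIC)[:, :]
cv2.imwrite('pics/c1.png',c);cv2.imwrite('pics/c2.png',d)
E
```

```text
(no output)
```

View pics/c1.png

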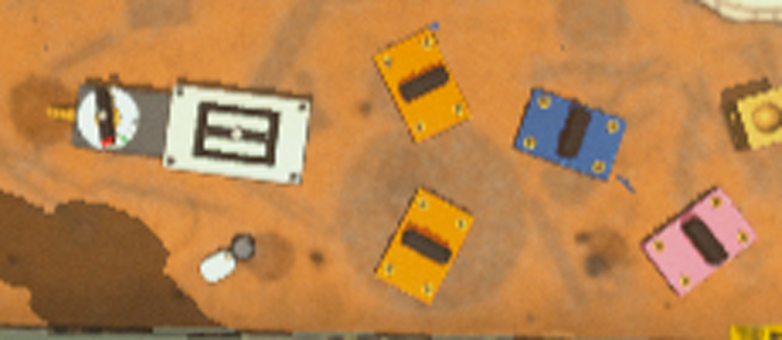

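View pics/c2.png

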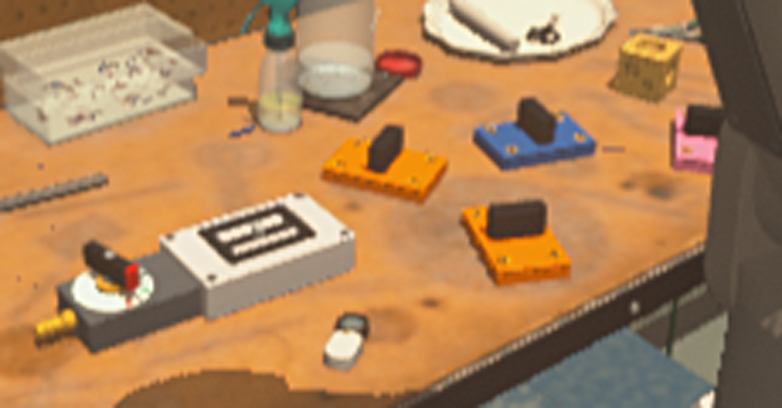

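```bash
python3 - <<'E'
from h import *
L=lambda n:dict(np.load(f'pics/{n}0.npz'))
t=L('top');s=L('scene')
hsv=cv2.cvtColor(t['image'],cv2.COLOR_RGB2HSV);H,S,V=[hsv[...,i].astype(int) for i in range(3)]
def comp(m,box,name,f=t,z=None):
    mm=np.zeros_like(m,dtype=np.uint8);x0,x1,y0,y1=box;mm[y0:y1,x0:x1]=m[y0:y1,x0:x1]
    c,_=cv2.findContours(mm,cv2.RETR_EXTERNAL,cv2.CHAIN_APPROX_NONE);c=max(c,key=cv2.contourArea)
    rc=cv2.minAreaRect(c);print(name,rc)
    bx=cv2.boxPoints(rc)
    if z is not None:
        P=np.array([onz(f,*p,z) for p in bx]);print(np.round(P,4).tolist());print('ctr',onz(f,*rc[0],z), 'sides',np.linalg.norm(P[1]-P[0]),np.linalg.norm(P[2]-P[1]),'ang',np.degrees(np.arctan2(*(P[1]-P[0])[[1,0]])),np.degrees(np.arctan2(*(P[2]-P[1])[[1,0]])))
    return mm,c
m,_=comp((H>95)&(H<125)&(S>90),(320,375,180,225),'blue',z=0.016)
print('blue z med',np.median([pt(t,x,y)[2] for y,x in np.argwhere(m)]))
m,_=comp((S<60)&(V>140),(228,275,185,225),'nest',z=0.036)
print('nest z',np.median([pt(t,x,y)[2] for y,x in np.argwhere(m)]))
m,_=comp(V<70,(335,362,190,220),'bar',z=0.045)
print('bar z',np.median([pt(t,x,y)[2] for y,x in np.argwhere(m)]))
m,_=comp(V<70,(200,225,188,212),'handle',z=0.0625)
print('h z',np.max([pt(t,x,y)[2] for y,x in np.argwhere(m)]))
m,_=comp((S<60)&(V>140),(198,225,188,212),'dial',z=0.03)
red=((H<6)|(H>174))&(S>150)
ii=np.argwhere(red[185:220,195:230])+[185,195];print('red',ii.tolist());print(onz(t,ii[:,1].mean(),ii[:,0].mean(),0.06))
E
```

```text
blue ((347.4411926269531, 204.2646942138672), (28.319522857666016, 17.691293716430664), 19.65382194519043)
[[0.4788, -0.2201, 0.016], [0.5371, -0.2398, 0.016], [0.5062, -0.3326, 0.016], [0.4481, -0.3127, 0.016]]
ctr [ 0.49249974 -0.27627973  0.016     ] sides 0.06152908839474424 0.09781513420583468 ang -18.674559710818674 -108.406740208751
blue z med 0.016777323339386196
nest ((249.11721801757812, 203.9667205810547), (40.9188346862793, 24.538503646850586), 7.352379322052002)
[[0.4499, 0.1354, 0.036], [0.5331, 0.1273, 0.036], [0.5185, -0.0115, 0.036], [0.4354, -0.0028, 0.036]]
ctr [0.48415038 0.06209942 0.036     ] sides 0.0836355997284695 0.13948131901545172 ang -5.595811815319658 -96.01354927475039
nest z 0.036667700789237534
bar ((344.0, 209.0), (0.0, 0.0), 0.0)
[[0.4741, -0.2595, 0.045], [0.4741, -0.2595, 0.045], [0.4741, -0.2595, 0.045], [0.4741, -0.2595, 0.045]]
ctr [ 0.47411826 -0.25947212  0.045     ] sides 0.0 0.0 ang 0.0 0.0
bar z 0.026797935872669654
handle ((212.0, 201.0), (6.0, 0.0), -90.0)
[[0.4794, 0.1837, 0.0625], [0.4794, 0.1837, 0.0625], [0.4994, 0.1844, 0.0625], [0.4994, 0.1844, 0.0625]]
ctr [0.48937265 0.18407808 0.0625    ] sides 0.0 0.020048497616376323 ang 0.0 1.8768707474851294
h z 0.06689489113221203
dial ((216.5, 199.5), (17.0, 7.0), 90.0)
[[0.5261, 0.1873, 0.03], [0.5266, 0.1634, 0.03], [0.4684, 0.1615, 0.03], [0.4678, 0.1854, 0.03]]
ctr [0.49720124 0.17440091 0.03      ] sides 0.023945177057560794 0.05828766474323512 ang -88.63328150101232 -178.18812510036886
red [[205, 212], [206, 210], [206, 211], [206, 212], [206, 213], [207, 210]]
[0.47277967 0.18617748 0.06      ]
```

```bash
cat >> h.py <<'E'
def yawmat(jaw_deg):
    # tool y down, tool z at world yaw jaw_deg
    a=np.radians(jaw_deg);z=np.array([np.cos(a),np.sin(a),0]);y=np.array([0,0,-1.]);return np.column_stack([np.cross(y,z),y,z])
def go(pos,jaw,n,cur=None):
    """print the tool-frame shift for reaching pos/jaw-yaw from the current pose"""
    o=r.get_obs() if cur is None else cur
    A=R.from_rotvec(o['orientation']);d=A.inv().apply(np.array(pos)-o['tcp_pos'])
    B=R.from_matrix(yawmat(jaw));w=np.degrees((A.inv()*B).as_rotvec())
    print('total shift tool mm',np.round(d*1000,1),'turn',np.round(w,2),'| per row of',n,np.round(d/n*1000,2),np.round(w/n,2))
def st():
    o=r.get_obs();M=R.from_rotvec(o['orientation']).as_matrix()
    print('t',round(o['clock'],2),'tcp',np.round(o['tcp_pos'],4),'jaw yaw',round(np.degrees(np.arctan2(M[1,2],M[0,2])),2),'yaxis',np.round(M[:,1],4),'F',np.round(o['contact_force'],2),'w',round(o['grip_width'],4),'q',np.round(o['joints'],2))
E
python3 - <<'E'
from h import *
st();go([.46,.18,.25],84,15);go([.46,.18,.25],-96,15)
E
```

```text
t 0.15 tcp [0.2153 0.6393 0.2495] jaw yaw 71.39 yaxis [-4.0e-04 -1.4e-03 -1.0e+00] F [ 0.29  0.27 -0.64] w 0.0854 q [-1.35  0.48  0.02  1.56 -0.01  1.11 -0.08]
total shift tool mm [ 3.785e+02  1.000e-01 -3.572e+02] turn [ 8.000e-02 -1.261e+01 -1.000e-02] | per row of 15 [ 25.23   0.   -23.81] [ 0.01 -0.84 -0.  ]
total shift tool mm [ 3.785e+02  1.000e-01 -3.572e+02] turn [1.0000e-02 1.6739e+02 1.2000e-01] | per row of 15 [ 25.23   0.   -23.81] [0.000e+00 1.116e+01 1.000e-02]
```

Emit:
{"method": "jog_arm", "body": {
  "motion": [
    [1, [0.025, 0, -0.024], [0, -0.85, 0]],
    [1, [0.025, 0, -0.024], [0, -0.85, 0]],
    [1, [0.025, 0, -0.024], [0, -0.85, 0]],
    [1, [0.025, 0, -0.024], [0, -0.85, 0]],
    [1, [0.025, 0, -0.024], [0, -0.85, 0]],
    [1, [0.025, 0, -0.024], [0, -0.85, 0]],
    [1, [0.025, 0, -0.024], [0, -0.85, 0]],
    [1, [0.025, 0, -0.024], [0, -0.85, 0]],
    [1, [0.025, 0, -0.024], [0, -0.85, 0]],
    [1, [0.025, 0, -0.024], [0, -0.85, 0]]
  ]
}}

```text
clock: 0.98
tcp_pos: [0.3962, 0.3424, 0.2503]
orientation: [-1.566, 0.138, -0.138]
contact_force: [-0.1, 0.5, -0.2]
grip_width: 0.0854
```

```bash
python3 - <<'E'
from h import *
st();go([.47,.17,.25],84,6)
E
```

```text
t 0.98 tcp [0.3962 0.3424 0.2503] jaw yaw 79.94 yaxis [-2.e-04 -0.e+00 -1.e+00] F [-0.08  0.51 -0.23] w 0.0854 q [-0.92  0.23  0.11  1.92 -0.03  0.99  0.59]
total shift tool mm [ 102.8    0.3 -156.9] turn [ 0.   -4.06 -0.01] | per row of 6 [ 17.13   0.04 -26.15] [ 0.   -0.68 -0.  ]
```

Emit:
{"method": "jog_arm", "body": {
  "motion": [
    [1, [0.017, 0, -0.026], [0, -0.7, 0]],
    [1, [0.017, 0, -0.026], [0, -0.7, 0]],
    [1, [0.017, 0, -0.026], [0, -0.7, 0]],
    [1, [0.017, 0, -0.026], [0, -0.7, 0]],
    [1, [0.017, 0, -0.026], [0, -0.7, 0]],
    [1, [0.017, 0, -0.026], [0, -0.6, 0]],
    [1, [0, 0, 0], [0, 0, 0]],
    [1, [0, 0, 0], [0, 0, 0]]
  ]
}}

```text
clock: 1.65
tcp_pos: [0.4745, 0.173, 0.2502]
orientation: [-1.57, 0.086, -0.086]
contact_force: [-0.3, 0.8, 0.5]
grip_width: 0.0852
```

```bash
python3 - <<'E'
from h import *
st();f=grab('wrist','w1.png');np.savez('pics/w1.npz',**f);print(f['xyz'],f['orientation'])
E
```

```text
t 1.65 tcp [0.4745 0.173  0.2502] jaw yaw 83.74 yaxis [-2.e-04 -4.e-04 -1.e+00] F [-0.25  0.84  0.54] w 0.0852 q [-0.66  0.2   0.22  1.97 -0.05  0.98  1.04]
[0.39597007 0.18182034 0.37345426] [2.1521891  1.92906452 0.30720945]
```

View pics/w1.png

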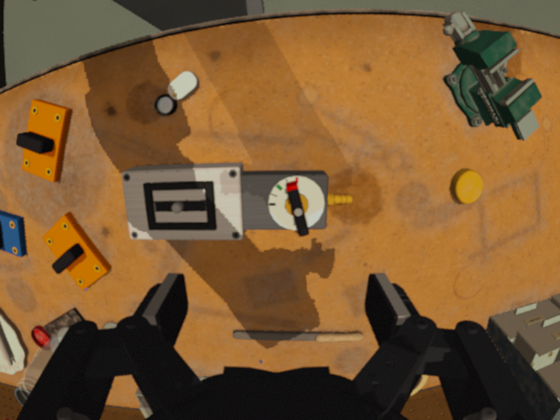

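```bash
python3 - <<'E'
import cv2
a=cv2.imread('pics/w1.png')
cv2.imwrite('pics/c3.png',cv2.resize(a[150:260,110:360],None,fx=3.2,fy=3.2,interpolation=cv2.INTER_CUBIC))
E
```

```text
(no output)
```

View pics/c3.png

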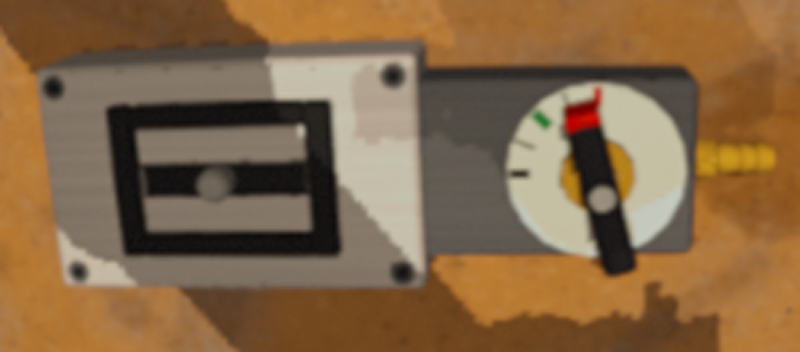

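```bash
python3 - <<'E'
from h import *
f=dict(np.load('pics/w1.npz'))
z=lambda u,v:(110+(u+.5)/3.2-.5,150+(v+.5)/3.2-.5)
W=lambda u,v,h:onz(f,*z(u,v),h,True)
P={}
for n,u,v,h in [('s1',53,87,.036),('s2',393,75,.036),('s3',402,271,.036),('s4',78,271,.036),('pin',216,181,.047),
 ('fr1',108,105,.041),('fr2',330,101,.041),('fr3',340,253,.041),('fr4',126,253,.041),
 ('knob',601,199,.0625),('red',582,118,.0625),('tail',621,272,.0625),('dial',597,170,.031),('green',541,119,.031),('black',518,174,.031),('redm',598,97,.031)]:
    P[n]=W(u,v,h)
    u0,v0=z(u,v); print(n,np.round(P[n][:2],4),'range z',round(float(f['range_z'][int(round(v0)),int(round(u0))]),4))
c=(P['s1']+P['s2']+P['s3']+P['s4'])/4;print('screws ctr',c)
for a,b in[('s1','s2'),('s4','s3'),('s4','s1'),('s3','s2'),('fr1','fr2'),('fr4','fr3'),('fr4','fr1'),('fr3','fr2'),('red','tail')]:
    d=P[b]-P[a];print(a,b,np.degrees(np.arctan2(d[1],d[0])),np.linalg.norm(d))
print('fr ctr',sum(P[k] for k in('fr1','fr2','fr3','fr4'))/4)
# depth based heights (fisheye range_z along optical axis)
def pf(u,v):
    u0,v0=z(u,v);x=(u0-f['cx'])/f['fx'];y=(v0-f['cy'])/f['fy'];t=np.hypot(x,y)
    d=np.array([x/t*np.tan(t),y/t*np.tan(t),1]);return f['xyz']+R.from_rotvec(f['orientation']).apply(d*f['range_z'][int(round(v0)),int(round(u0))])
for n,u,v in[('nest',90,160),('bar',590,150),('knob',601,199),('tail',615,255),('pin',216,181),('manif',460,180)]:print(n,pf(u,v))
E
```

```text
s1 [0.4424 0.0055] range z 0.3403
s2 [0.4547 0.1289] range z 0.3408
s3 [0.5239 0.1217] range z 0.3624
s4 [ 0.5119 -0.0015] range z 0.3637
pin [0.4811 0.0649] range z 0.3414
fr1 [0.451  0.0282] range z 0.3439
fr2 [0.4599 0.1075] range z 0.3425
fr3 [0.5132 0.1021] range z 0.3603
fr4 [0.5052 0.0226] range z 0.3552
knob [0.4966 0.1924] range z 0.3257
red [0.47   0.1889] range z 0.3187
tail [0.5219 0.1967] range z 0.3374
dial [0.4962 0.193 ] range z 0.3241
green [0.4763 0.1759] range z 0.348
black [0.4947 0.166 ] range z 0.3553
redm [0.4708 0.1957] range z 0.3467
screws ctr [0.48324315 0.06364266 0.036     ]
s1 s2 84.28624521045118 0.12396700126505444
s4 s3 84.44420007439415 0.12387307237061324
s4 s1 174.20267805877322 0.06992324744149023
s3 s2 174.12453662450326 0.06958195332802733
fr1 fr2 83.56968468253521 0.07977113738814488
fr4 fr3 84.25028746484945 0.07989437908358903
fr4 fr1 174.08919991469185 0.05449902541323961
fr3 fr2 174.22422992031034 0.05355125568812865
red tail 8.452527940565572 0.05246080598596907
fr ctr [0.48233177 0.06507512 0.041     ]
nest [0.47065718 0.01413063 0.03574303]
bar [0.48094515 0.19048857 0.06036096]
knob [0.49639672 0.19237043 0.06308341]
tail [0.51609774 0.19523869 0.06175179]
pin [0.48126406 0.06460908 0.04620023]
manif [0.4953137  0.14564005 0.02874151]
```

```bash
python3 - <<'E'
from h import *
st();go([.4965,.1925,.09],98.5,6);go([.4965,.1925,.065],98.5,1)
E
```

```text
t 1.7 tcp [0.4739 0.1747 0.2502] jaw yaw 83.91 yaxis [-4.e-04  1.e-04 -1.e+00] F [-0.21  1.04 -0.6 ] w 0.0857 q [-0.66  0.2   0.21  1.97 -0.05  0.98  1.04]
total shift tool mm [ 20.7 160.2  20.1] turn [-1.000e-02 -1.459e+01 -2.000e-02] | per row of 6 [ 3.45 26.69  3.34] [-0.   -2.43 -0.  ]
total shift tool mm [ 20.7 185.2  20.1] turn [-1.000e-02 -1.459e+01 -2.000e-02] | per row of 1 [ 20.69 185.16  20.05] [-1.000e-02 -1.459e+01 -2.000e-02]
```

Emit:
{"method": "jog_arm", "body": {
  "motion": [
    [0.6, [0.0104, 0.01, 0.01], [0, 0, 0]],
    [0.6, [0.0103, 0.02, 0.01], [0, 0, 0]],
    [0.6, [0, 0.025, 0], [0, -4.6, 0]],
    [0.6, [0, 0.025, 0], [0, -5, 0]],
    [0.6, [0, 0.025, 0], [0, -5, 0]],
    [0.6, [0, 0.02, 0], [0, 0, 0]],
    [0.6, [0, 0.02, 0], [0, 0, 0]],
    [0.6, [0, 0, 0], [0, 0, 0]],
    [0.6, [0, 0, 0], [0, 0, 0]]
  ]
}}

```text
clock: 2.45
tcp_pos: [0.4954, 0.1938, 0.1046]
orientation: [-1.568, -0.117, 0.121]
contact_force: [0.5, -0.4, 0.1]
grip_width: 0.0512
```

```bash
python3 - <<'E'
from h import *
st();go([.4965,.1925,.065],98.5,1);f=grab('wrist','w2.png')
E
```

```text
t 2.45 tcp [0.4954 0.1938 0.1046] jaw yaw 98.7 yaxis [-2.5e-03 -7.0e-04 -1.0e+00] F [ 0.54 -0.4   0.1 ] w 0.0512 q [-0.6   0.44  0.13  2.02 -0.09  0.69  1.32]
total shift tool mm [ 1.  39.6 -1.4] turn [ 0.02  0.2  -0.15] | per row of 1 [ 0.99 39.61 -1.4 ] [ 0.02  0.2  -0.15]
```

View pics/w2.png

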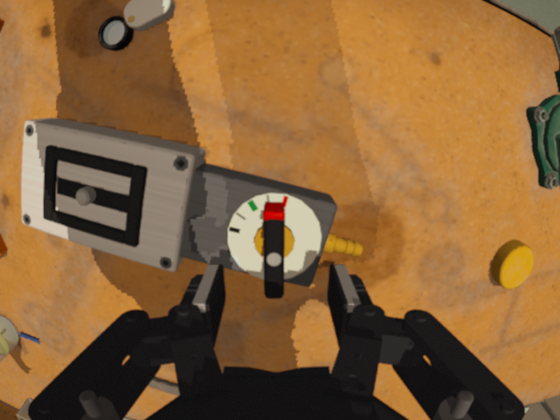

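The handle's bar runs straight up the picture at column 275, midway between the fingers (215 and 340), with the red end at (274,210). Aligned; descend and grip.

Emit:
{"method": "jog_arm", "body": {
  "motion": [
    [0.6, [0.001, 0.02, -0.001], [0, 0, 0]],
    [0.6, [0, 0.02, 0], [0, 0, 0]],
    [0.6, [0, 0, 0], [0, 0, 0]],
    [0.1, [0, 0, 0], [0, 0, 0]],
    [0.1, [0, 0, 0], [0, 0, 0]],
    [0.1, [0, 0, 0], [0, 0, 0]],
    [0.1, [0, 0, 0], [0, 0, 0]],
    [0.1, [0, 0, 0], [0, 0, 0]]
  ],
  "force": 40
}}

```text
clock: 3.17
tcp_pos: [0.4987, 0.1927, 0.067]
orientation: [-1.566, -0.12, 0.116]
contact_force: [-0.9, 0.7, 5.6]
grip_width: 0.0108
```

```bash
python3 - <<'E'
from h import *
st();go([.4965,.1925,.065],129.2,1)
E
```

```text
t 3.17 tcp [0.4987 0.1927 0.067 ] jaw yaw 98.6 yaxis [ 0.0022  0.0017 -1.    ] F [-0.91  0.74  5.63] w 0.0108 q [-0.58  0.5   0.12  2.04 -0.1   0.6   1.33]
total shift tool mm [-2.2  2.   0.1] turn [ -0.04 -30.6    0.16] | per row of 1 [-2.18  1.98  0.08] [ -0.04 -30.6    0.16]
```

Emit:
{"method": "jog_arm", "body": {
  "motion": [
    [0.1, [-0.002, 0, 0], [0, 0, 0]],
    [0.1, [0, 0, 0], [0, -5, 0]],
    [0.1, [0, 0, 0], [0, -5, 0]],
    [0.1, [0, 0, 0], [0, -5, 0]],
    [0.1, [0, 0, 0], [0, -5, 0]],
    [0.1, [0, 0, 0], [0, -5, 0]],
    [0.1, [0, 0, 0], [0, -5.6, 0]],
    [0.1, [0, 0, 0], [0, 0, 0]],
    [0.1, [0, 0, 0], [0, 0, 0]]
  ]
}}

```text
clock: 3.92
tcp_pos: [0.498, 0.194, 0.0671]
orientation: [-1.501, -0.541, 0.531]
contact_force: [2.6, 3.8, 1.3]
grip_width: 0.0109
```

```bash
python3 - <<'E'
from h import *
st()
E
```

```text
t 3.92 tcp [0.498  0.194  0.0671] jaw yaw 129.27 yaxis [ 0.0053  0.0041 -1.    ] F [2.57 3.81 1.28] w 0.0109 q [-0.47  0.5  -0.02  2.03  0.02  0.6   1.75]
```

Release, rise and look.

Emit:
{"method": "jog_arm", "body": {
  "motion": [
    [0.6, [0, 0, 0], [0, 0, 0]],
    [0.6, [0, 0, 0], [0, 0, 0]],
    [0.6, [0, 0, 0], [0, 0, 0]],
    [0.6, [0, -0.02, 0], [0, 0, 0]],
    [0.6, [0, -0.035, 0], [0, 0, 0]],
    [0.6, [0, -0.04, 0], [0, 6, 0]],
    [0.6, [0, -0.04, 0], [0, 7, 0]],
    [0.6, [0, -0.04, 0], [0, 7, 0]],
    [1, [0, 0, 0], [0, 7, 0]],
    [1, [0, 0, 0], [0, 7, 0]]
  ]
}}

```text
clock: 4.75
tcp_pos: [0.497, 0.1918, 0.2433]
orientation: [-1.567, -0.07, 0.062]
contact_force: [-0.8, 0.4, -0.1]
grip_width: 0.0733
```

```bash
python3 - <<'E'
from h import *
st();f=grab('wrist','w3.png');np.savez('pics/w3.npz',**f)
a=f['image'][:,:,::-1]
cv2.imwrite('pics/c4.png',cv2.resize(a[130:280,90:360],None,fx=2.9,fy=2.9,interpolation=cv2.INTER_CUBIC))
E
```

```text
t 4.75 tcp [0.497  0.1918 0.2433] jaw yaw 94.81 yaxis [ 0.0048  0.0026 -1.    ] F [-0.79  0.39 -0.05] w 0.0733 q [-0.57  0.25  0.1   1.91 -0.03  0.98  1.2 ]
```

View pics/c4.png

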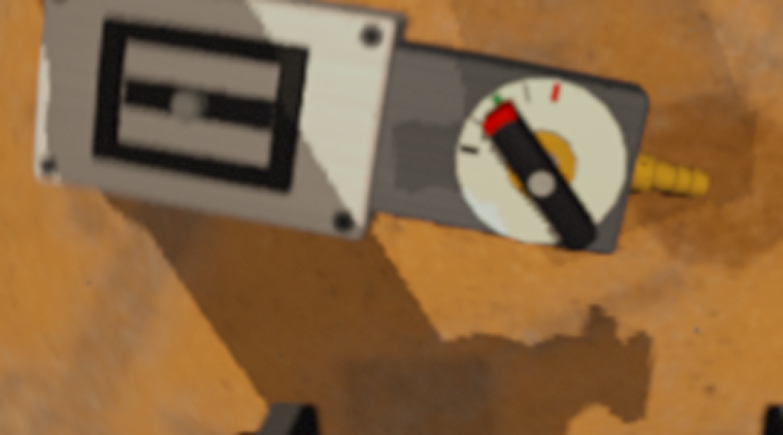

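```bash
python3 - <<'E'
from h import *
f=dict(np.load('pics/w3.npz'))
z=lambda u,v:(90+(u+.5)/2.9-.5,130+(v+.5)/2.9-.5)
W=lambda u,v,h:onz(f,*z(u,v),h,True)
a=W(498,116,.0625);b=W(581,238,.0625);k=W(542,182,.0625);d=b-a
print(a,b,k,np.degrees(np.arctan2(d[1],d[0])),'minus jig -5.8')
for n,u,v,h in[('pin',188,105,.047),('f1',106,20,.041),('f2',307,48,.041),('f3',289,190,.041),('f4',95,156,.041),('s2',371,36,.036),('s3',343,222,.036),('s4',48,165,.036),('red',556,93,.03),('green',497,100,.03),('black',470,150,.03),]: print(n,W(u,v,h))
H=cv2.cvtColor(f['image'],cv2.COLOR_RGB2HSV)
red=((H[...,0]<6)|(H[...,0]>174))&(H[...,1]>150);red[:, :200]=0;red[:,330:]=0
E
```

```text
[0.47476599 0.17646542 0.0625    ] [0.51421797 0.20747946 0.0625    ] [0.49582411 0.19266836 0.0625    ] 38.171637200503106 minus jig -5.8
pin [0.48079722 0.06428044 0.047     ]
f1 [0.45140501 0.02833823 0.041     ]
f2 [0.45913666 0.10687594 0.041     ]
f3 [0.51147826 0.10141065 0.041     ]
f4 [0.5034195 0.0226368 0.041    ]
s2 [0.45423113 0.12879753 0.036     ]
s3 [0.52370999 0.12102469 0.036     ]
s4 [ 0.50954335 -0.00168464  0.036     ]
red [0.47074573 0.19573012 0.03      ]
green [0.47503899 0.17477571 0.03      ]
black [0.49428867 0.16628497 0.03      ]
```

```bash
python3 - <<'E'
from h import *
st();go([.485,-.27,.25],71.5,14)
E
```

```text
t 4.8 tcp [0.496  0.1914 0.2417] jaw yaw 94.41 yaxis [ 0.002   0.0011 -1.    ] F [ 0.18 -0.36 -0.62] w 0.0802 q [-0.57  0.25  0.1   1.91 -0.03  0.98  1.19]
total shift tool mm [ -46.4   -8.8 -459.2] turn [-0.08 22.91  0.1 ] | per row of 14 [ -3.32  -0.63 -32.8 ] [-0.01  1.64  0.01]
```

Emit:
{"method": "jog_arm", "body": {
  "motion": [
    [1, [-0.0033, -0.001, -0.032], [0, 0, 0]],
    [1, [-0.0033, -0.001, -0.032], [0, 0, 0]],
    [1, [-0.0033, -0.001, -0.032], [0, 0, 0]],
    [1, [-0.0033, -0.001, -0.032], [0, 0, 0]],
    [1, [-0.0033, -0.001, -0.032], [0, 0, 0]],
    [1, [-0.0033, -0.001, -0.032], [0, 0, 0]],
    [1, [-0.0033, -0.001, -0.032], [0, 0, 0]],
    [1, [-0.0033, -0.001, -0.032], [0, 0, 0]],
    [1, [-0.0033, 0, -0.032], [0, 0, 0]],
    [1, [-0.0033, 0, -0.032], [0, 0, 0]]
  ]
}}

```text
clock: 5.63
tcp_pos: [0.4908, -0.1317, 0.2479]
orientation: [-1.569, -0.072, 0.074]
contact_force: [0.2, 0.4, 0.2]
grip_width: 0.0851
```

```bash
python3 - <<'E'
from h import *
st();go([.485,-.27,.25],71.5,5)
E
```

```text
t 5.63 tcp [ 0.4908 -0.1317  0.2479] jaw yaw 95.34 yaxis [-1.3e-03  1.0e-04 -1.0e+00] F [0.2  0.44 0.18] w 0.0851 q [-0.13  0.21  0.31  1.97 -0.07  0.98  1.88]
total shift tool mm [ -18.7   -2.1 -137.1] turn [ 0.   23.84 -0.08] | per row of 5 [ -3.73  -0.42 -27.43] [ 0.    4.77 -0.02]
```

Emit:
{"method": "jog_arm", "body": {
  "motion": [
    [1, [-0.004, 0, -0.032], [0, 0, 0]],
    [1, [-0.004, 0, -0.032], [0, 0, 0]],
    [1, [-0.004, 0, -0.032], [0, 0, 0]],
    [1, [-0.004, 0, -0.03], [0, 0, 0]],
    [1, [0, 0, 0], [0, 6, 0]],
    [1, [0, 0, 0], [0, 6, 0]],
    [1, [0, 0, 0], [0, 6, 0]],
    [1, [0, 0, 0], [0, 6, 0]],
    [1, [0, 0, 0], [0, 0, 0]]
  ]
}}

```text
clock: 6.38
tcp_pos: [0.4866, -0.2569, 0.2476]
orientation: [-1.555, 0.26, -0.257]
contact_force: [0.3, 0.8, 0.5]
grip_width: 0.0852
```

```bash
python3 - <<'E'
from h import *
st();f=grab('wrist','w4.png');np.savez('pics/w4.npz',**f)
E
```

```text
t 6.38 tcp [ 0.4866 -0.2569  0.2476] jaw yaw 71.1 yaxis [-1.9e-03  5.0e-04 -1.0e+00] F [0.32 0.81 0.49] w 0.0852 q [ 0.    0.29  0.45  1.88 -0.15  1.    1.76]
```

View pics/w4.png

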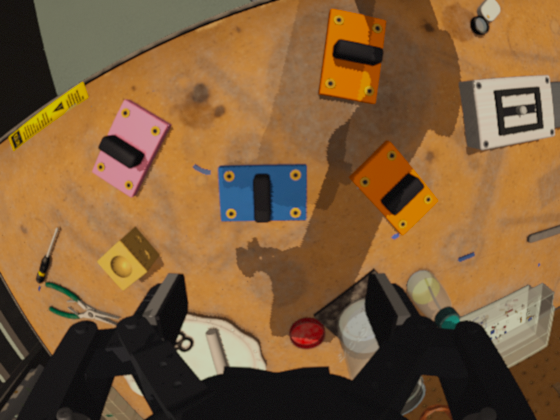

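The blue plate with black bar and four brass bushes is at (263,193). The look-alikes are orange at (353,57) and (395,188), and pink at (132,148). Only the blue one fits the colour given. Measuring it with a mask, with an enlarged crop to confirm.

```bash
python3 - <<'E'
from h import *
f=dict(np.load('pics/w4.npz'))
im=f['image'];cv2.imwrite('pics/c5.png',cv2.resize(im[145:240,195:330,::-1],None,fx=5,fy=5,interpolation=cv2.INTER_CUBIC))
hsv=cv2.cvtColor(im,cv2.COLOR_RGB2HSV);H,S,V=[hsv[...,i].astype(int) for i in range(3)]
m=((H>95)&(H<125)&(S>90)&(V>95)).astype(np.uint8);m[:,:205]=0;m[:,325:]=0;m[240:]=0;m[:150]=0
c,_=cv2.findContours(m,cv2.RETR_EXTERNAL,cv2.CHAIN_APPROX_NONE);c=max(c,key=cv2.contourArea)
P=np.array([onz(f,*p[0],.016,True)[:2] for p in c],np.float32)
rc=cv2.minAreaRect(P*1000);print('plate mm',rc)
k=(V<70)&(S<130);k[:175]=0;k[225:]=0;k[:,:245]=0;k[:,:]=k;k[:,280:]=0
c,_=cv2.findContours(k.astype(np.uint8),cv2.RETR_EXTERNAL,cv2.CHAIN_APPROX_NONE);c=max(c,key=cv2.contourArea)
print('bar px',cv2.minAreaRect(c))
P=np.array([onz(f,*p[0],.045,True)[:2] for p in c],np.float32);print('bar@45',cv2.minAreaRect(P*1000))
t=f['range_z']
def pf(u0,v0):
    x=(u0-f['cx'])/f['fx'];y=(v0-f['cy'])/f['fy'];th=np.hypot(x,y)
    d=np.array([x/th*np.tan(th),y/th*np.tan(th),1]);return f['xyz']+R.from_rotvec(f['orientation']).apply(d*t[v0,u0])
for p in[(235,195),(290,190),(263,178),(263,190),(263,200),(263,210)]:print(p,pf(*p))
E
```

```text
plate mm ((492.29510498046875, -275.1069030761719), (97.35735321044922, 63.18375015258789), 71.8667221069336)
bar px ((262.0, 198.0), (46.0, 16.0), 90.0)
bar@45 ((490.88165283203125, -273.65692138671875), (16.859373092651367, 49.61814498901367), 70.8906021118164)
(235, 195) [ 0.48429628 -0.30511817  0.01507875]
(290, 190) [ 0.49923793 -0.24431647  0.01443157]
(263, 178) [ 0.47127376 -0.26556866  0.04255022]
(263, 190) [ 0.4826788  -0.26948638  0.04532415]
(263, 200) [ 0.4928938  -0.27313006  0.04478397]
(263, 210) [ 0.50326385 -0.27683067  0.04441931]
```

View pics/c5.png

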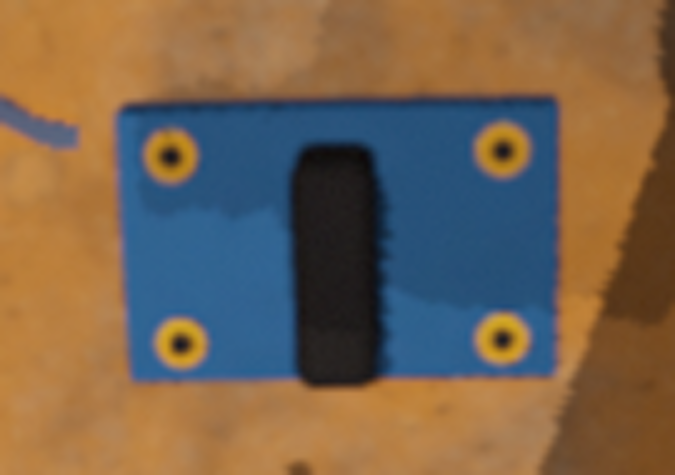

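```bash
python3 - <<'E'
from h import *
st();go([.492,-.2748,.09],71.7,5)
E
```

```text
t 6.43 tcp [ 0.4867 -0.2568  0.2477] jaw yaw 71.41 yaxis [-1.6e-03  3.0e-04 -1.0e+00] F [-0.53  0.69  0.54] w 0.0856 q [ 0.    0.29  0.45  1.88 -0.15  1.    1.76]
total shift tool mm [ 11.  157.7 -15.3] turn [ 0.01 -0.29 -0.1 ] | per row of 5 [ 2.2  31.53 -3.06] [ 0.   -0.06 -0.02]
```

Emit:
{"method": "jog_arm", "body": {
  "motion": [
    [0.7, [0.0025, 0.02, -0.004], [0, -0.3, 0]],
    [0.7, [0.0025, 0.03, -0.004], [0, 0, 0]],
    [0.7, [0.003, 0.035, -0.004], [0, 0, 0]],
    [0.7, [0.003, 0.035, -0.003], [0, 0, 0]],
    [0.7, [0, 0.02, 0], [0, 0, 0]],
    [0.7, [0, 0.015, 0], [0, 0, 0]],
    [0.7, [0, 0, 0], [0, 0, 0]],
    [0.7, [0, 0, 0], [0, 0, 0]]
  ]
}}

```text
clock: 7.1
tcp_pos: [0.4923, -0.2745, 0.0927]
orientation: [-1.556, 0.253, -0.249]
contact_force: [1.1, 0.6, -0.0]
grip_width: 0.0597
```

```bash
python3 - <<'E'
from h import *
st();go([.492,-.2748,.038],71.7,3);f=grab('wrist','w5.png')
E
```

```text
t 7.1 tcp [ 0.4923 -0.2745  0.0927] jaw yaw 71.66 yaxis [-2.e-03  8.e-04 -1.e+00] F [ 1.07  0.57 -0.04] w 0.0597 q [ 0.11  0.52  0.37  1.97 -0.28  0.7   1.91]
total shift tool mm [-0.1 54.7 -0.3] turn [-0.01 -0.04 -0.13] | per row of 3 [-0.03 18.24 -0.11] [-0.   -0.01 -0.04]
```

View pics/w5.png

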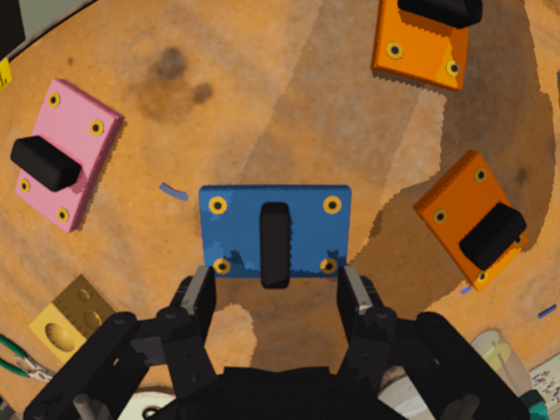

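The bar (275,245) is upright and midway between the fingers (200, 352). Descend and grip.

Emit:
{"method": "jog_arm", "body": {
  "motion": [
    [0.7, [0, 0.02, 0], [0, 0, 0]],
    [0.7, [0, 0.02, 0], [0, 0, 0]],
    [0.7, [0, 0.014, 0], [0, 0, 0]],
    [0.7, [0, 0, 0], [0, 0, 0]],
    [0.7, [0, 0, 0], [0, 0, 0]],
    [0.1, [0, 0, 0], [0, 0, 0]],
    [0.1, [0, 0, 0], [0, 0, 0]],
    [0.1, [0, 0, 0], [0, 0, 0]],
    [0.1, [0, 0, 0], [0, 0, 0]],
    [0.1, [0, 0, 0], [0, 0, 0]]
  ],
  "force": 100
}}

```text
clock: 7.98
tcp_pos: [0.4936, -0.2751, 0.0407]
orientation: [-1.556, 0.252, -0.255]
contact_force: [-2.7, -0.1, 9.0]
grip_width: 0.0161
```

```bash
python3 - <<'E'
from h import *
st()
E
```

```text
t 7.98 tcp [ 0.4936 -0.2751  0.0407] jaw yaw 71.5 yaxis [ 1.8e-03 -4.0e-04 -1.0e+00] F [-2.68 -0.07  9.02] w 0.0161 q [ 0.15  0.61  0.33  1.99 -0.33  0.6   1.94]
```

Emit:
{"method": "jog_arm", "body": {
  "motion": [
    [0.1, [0, -0.01, 0], [0, 0, 0]],
    [0.1, [0, -0.03, 0], [0, 0, 0]],
    [0.1, [0, -0.035, 0], [0, 0, 0]],
    [0.1, [0, -0.035, 0], [0, 0, 0]],
    [0.1, [0, -0.02, 0], [0, 0, 0]],
    [0.1, [0, 0, 0], [0, 0, 0]],
    [0.1, [0, 0, 0], [0, 0, 0]]
  ]
}}

```text
clock: 8.57
tcp_pos: [0.4933, -0.2747, 0.1705]
orientation: [-1.556, 0.252, -0.255]
contact_force: [0.2, 0.2, -3.7]
grip_width: 0.0161
```

```bash
python3 - <<'E'
from h import *
st();f=grab('wrist','w6.png');np.savez('pics/w6.npz',**f)
go([.483,.064,.17],84.2,12)
E
```

```text
t 8.57 tcp [ 0.4933 -0.2747  0.1705] jaw yaw 71.5 yaxis [ 2.3e-03 -4.0e-04 -1.0e+00] F [ 0.2   0.21 -3.73] w 0.0161 q [ 0.06  0.41  0.43  1.92 -0.22  0.85  1.85]
total shift tool mm [-116.1   -0.8  317.7] turn [ -0.03 -12.69  -0.04] | per row of 12 [-9.68 -0.07 26.48] [-0.   -1.06 -0.  ]
```

View pics/w6.png

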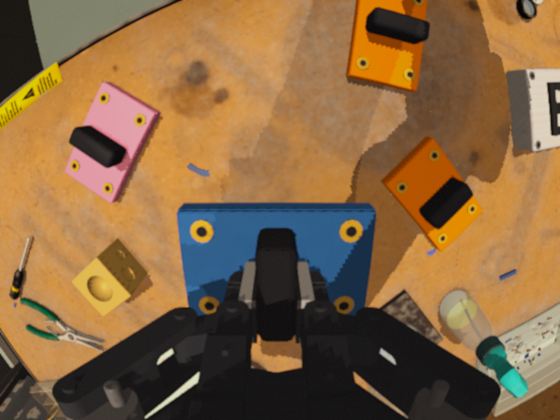

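```bash
python3 - <<'E'
from h import *
f=dict(np.load('pics/w6.npz'));o=r.get_obs();M=R.from_rotvec(o['orientation']).as_matrix()
im=f['image'];cv2.imwrite('pics/c6.png',cv2.resize(im[195:320,165:390,::-1],None,fx=3.5,fy=3.5,interpolation=cv2.INTER_CUBIC))
hsv=cv2.cvtColor(im,cv2.COLOR_RGB2HSV);H,S,V=[hsv[...,i].astype(int) for i in range(3)]
m=((H>15)&(H<35)&(S>110)&(V>90)).astype(np.uint8)
n,l,s,c=cv2.connectedComponentsWithStats(m)
Q=[]
for i in range(1,n):
    x,y=c[i]
    if 185<x<370 and 215<y<320 and s[i,4]>40:
        p=onz(f,x,y,.1458,True);q=M.T@(p-o['tcp_pos']);Q.append(q);print(c[i],s[i],np.round(p,4),'tool',np.round(q,4))
t=f['range_z']
def pf(u0,v0):
    x=(u0-f['cx'])/f['fx'];y=(v0-f['cy'])/f['fy'];th=np.hypot(x,y)
    d=np.array([x/th*np.tan(th),y/th*np.tan(th),1]);return M.T@(f['xyz']+R.from_rotvec(f['orientation']).apply(d*t[v0,u0])-o['tcp_pos'])
for p in[(190,215),(366,215),(230,215),(330,215),(230,260),(320,260),(197,270),(362,270)]:print(p,np.round(pf(*p),4))
E
```

```text
[201.55625  230.496875] [191 220  22  22 320] [ 0.4605 -0.3023  0.1458] tool [-0.0213  0.0231 -0.0368]
[350.68535826 230.46105919] [340 220  23  22 321] [ 0.4839 -0.2322  0.1458] tool [-0.0213  0.0232  0.037 ]
[208.38172043 304.29569892] [200 297  19  17 186] [ 0.5018 -0.3165  0.1458] tool [ 0.0224  0.0231 -0.0372]
[344.01149425 303.58045977] [334 296  20  18 174] [ 0.5251 -0.2456  0.1458] tool [0.022  0.0231 0.0374]
(190, 215) [-0.0295  0.0227 -0.042 ]
(366, 215) [-0.0289  0.0246  0.0447]
(230, 215) [-0.0294  0.0229 -0.0221]
(330, 215) [-0.0296  0.0224  0.026 ]
(230, 260) [-0.0051  0.0235 -0.0234]
(320, 260) [-0.0049  0.0238  0.0225]
(197, 270) [ 0.0009  0.023  -0.0412]
(362, 270) [0.0013 0.0235 0.0453]
```

View pics/c6.png

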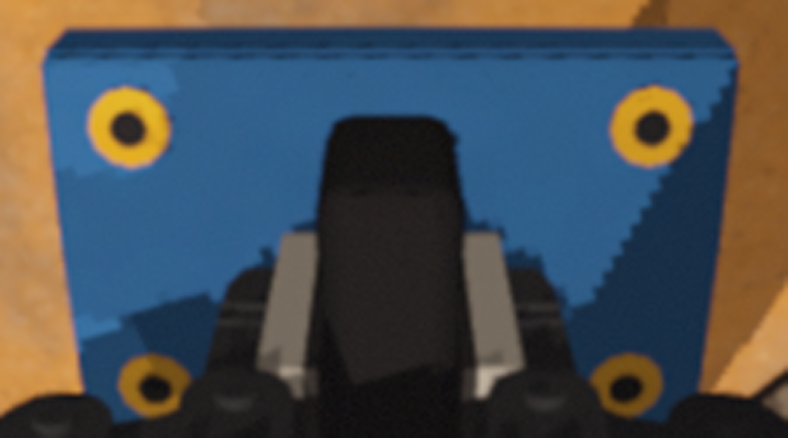

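```bash
python3 - <<'E'
from h import *
st();go([.4806,.0484,.16],84.2,12)
E
```

```text
t 8.62 tcp [ 0.4924 -0.2741  0.1689] jaw yaw 71.51 yaxis [-6.e-04  7.e-04 -1.e+00] F [-0.25  0.07 -3.7 ] w 0.0162 q [ 0.06  0.41  0.43  1.93 -0.22  0.85  1.85]
total shift tool mm [-113.5    9.2  302.1] turn [ -0.03 -12.69  -0.04] | per row of 12 [-9.46  0.77 25.18] [-0.   -1.06 -0.  ]
```

Emit:
{"method": "jog_arm", "body": {
  "motion": [
    [0.1, [-0.005, 0, 0.012], [0, 0, 0]],
    [0.1, [-0.009, 0, 0.024], [0, 0, 0]],
    [0.1, [-0.01, 0, 0.028], [0, 0, 0]],
    [0.1, [-0.01, 0, 0.028], [0, 0, 0]],
    [0.1, [-0.01, 0, 0.028], [0, 0, 0]],
    [0.1, [-0.01, 0, 0.028], [0, 0, 0]],
    [0.1, [-0.01, 0, 0.028], [0, 0, 0]],
    [0.1, [-0.01, 0, 0.028], [0, 0, 0]],
    [0.1, [-0.01, 0, 0.028], [0, 0, 0]],
    [0.1, [-0.01, 0, 0.028], [0, 0, 0]]
  ]
}}

```text
clock: 9.45
tcp_pos: [0.4844, 0.0038, 0.1677]
orientation: [-1.557, 0.256, -0.25]
contact_force: [1.2, -0.7, -4.0]
grip_width: 0.0161
```

```bash
python3 - <<'E'
from h import *
st();go([.4806,.0484,.16],84.2,3)
E
```

```text
t 9.45 tcp [0.4844 0.0038 0.1677] jaw yaw 71.52 yaxis [-3.6e-03 -5.0e-04 -1.0e+00] F [ 1.25 -0.67 -3.97] w 0.0161 q [-0.44  0.28  0.36  2.1  -0.14  0.79  1.25]
total shift tool mm [-17.7   7.7  41.2] turn [  0.07 -12.68  -0.2 ] | per row of 3 [-5.9   2.57 13.72] [ 0.02 -4.23 -0.07]
```

Emit:
{"method": "jog_arm", "body": {
  "motion": [
    [0.1, [-0.006, 0.003, 0.012], [0, 0, 0]],
    [0.1, [-0.006, 0.003, 0.012], [0, 0, 0]],
    [0.1, [-0.005, 0.003, 0.01], [0, 0, 0]],
    [0.1, [0, 0.01, 0], [0, -4, 0]],
    [0.1, [0, 0.015, 0], [0, -4.5, 0]],
    [0.1, [0, 0.015, 0], [0, -4.2, 0]],
    [0.1, [0, 0.005, 0], [0, 0, 0]],
    [0.1, [0, 0, 0], [0, 0, 0]],
    [0.1, [0, 0, 0], [0, 0, 0]]
  ]
}}

```text
clock: 10.2
tcp_pos: [0.4805, 0.0391, 0.1149]
orientation: [-1.57, 0.083, -0.081]
contact_force: [0.7, -0.4, -3.1]
grip_width: 0.0161
```

```bash
python3 - <<'E'
from h import *
st();go([.4806,.0484,.096],84.2,1);f=grab('wrist','w7.png');np.savez('pics/w7.npz',**f);f=grab('scene','s7.png')
cv2.imwrite('pics/s7c.png',cv2.resize(f['image'][180:290,165:330,::-1],None,fx=4.5,fy=4.5,interpolation=cv2.INTER_CUBIC))
E
```

```text
t 10.2 tcp [0.4805 0.0391 0.1149] jaw yaw 84.04 yaxis [-1.5e-03 -5.0e-04 -1.0e+00] F [ 0.73 -0.41 -3.13] w 0.0161 q [-0.44  0.36  0.27  2.14 -0.15  0.66  1.41]
total shift tool mm [-0.9 18.9  9.2] turn [ 0.04 -0.16 -0.08] | per row of 1 [-0.87 18.92  9.25] [ 0.04 -0.16 -0.08]
```

View pics/w7.png

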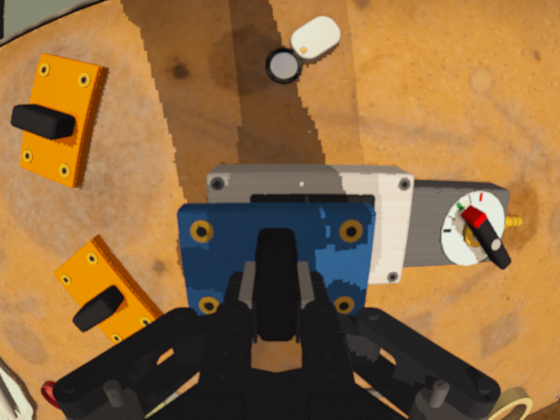

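View pics/s7c.png

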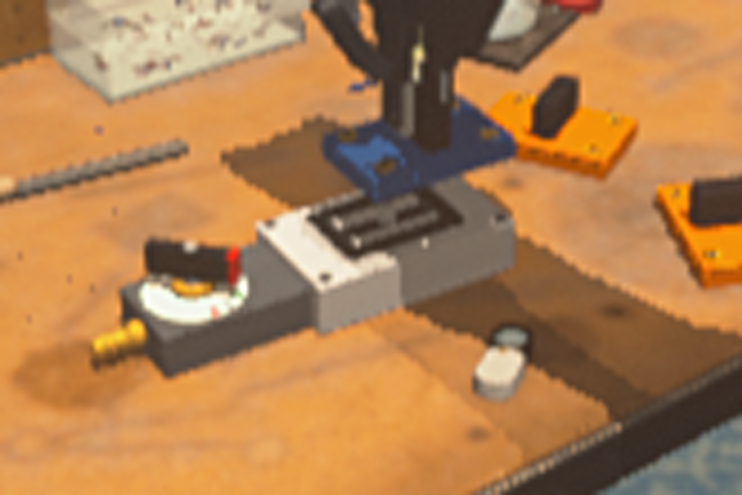

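Emit:
{"method": "jog_arm", "body": {
  "motion": [
    [0.1, [0, 0.01, 0.005], [0, -0.15, 0]],
    [0.1, [-0.0005, 0.008, 0.004], [0, 0, 0]],
    [0.1, [0, 0.004, 0], [0, 0, 0]],
    [0.1, [0, 0, 0], [0, 0, 0]],
    [0.1, [0, 0, 0], [0, 0, 0]],
    [0.1, [0, 0, 0], [0, 0, 0]]
  ]
}}

```text
clock: 10.8
tcp_pos: [0.4815, 0.0482, 0.0933]
orientation: [-1.57, 0.078, -0.078]
contact_force: [-0.3, -0.5, -2.7]
grip_width: 0.0161
```

```bash
python3 - <<'E'
from h import *
st()
E
```

```text
t 10.8 tcp [0.4815 0.0482 0.0933] jaw yaw 84.32 yaxis [-1.e-04 -1.e-04 -1.e+00] F [-0.33 -0.45 -2.72] w 0.0161 q [-0.44  0.4   0.25  2.15 -0.17  0.61  1.41]
```

Emit:
{"method": "jog_arm", "body": {
  "motion": [
    [0.1, [-0.0005, 0.002, 0], [0, 0, 0]],
    [0.1, [0, 0.001, 0], [0, 0, 0]],
    [0.1, [0, 0.001, 0], [0, 0, 0]],
    [0.1, [0, 0.001, 0], [0, 0, 0]],
    [0.1, [0, 0, 0], [0, 0, 0]],
    [0.1, [0, 0, 0], [0, 0, 0]]
  ]
}}

```text
clock: 11.3
tcp_pos: [0.4809, 0.0483, 0.0883]
orientation: [-1.569, 0.078, -0.078]
contact_force: [-0.3, -0.2, -2.9]
grip_width: 0.0162
```

```bash
python3 - <<'E'
from h import *
st()
E
```

```text
t 11.3 tcp [0.4809 0.0483 0.0883] jaw yaw 84.34 yaxis [-0. -0. -1.] F [-0.32 -0.16 -2.85] w 0.0162 q [-0.44  0.41  0.25  2.15 -0.18  0.6   1.41]
```

Emit:
{"method": "jog_arm", "body": {
  "motion": [
    [0.1, [0, 0.001, 0], [0, 0, 0]],
    [0.1, [0, 0.001, 0], [0, 0, 0]],
    [0.1, [0, 0, 0], [0, 0, 0]],
    [0.1, [0, 0, 0], [0, 0, 0]]
  ]
}}

```text
clock: 11.63
tcp_pos: [0.4813, 0.0483, 0.0874]
orientation: [-1.569, 0.078, -0.078]
contact_force: [-3.8, -1.3, 12.0]
grip_width: 0.0158
```

```bash
python3 - <<'E'
from h import *
st()
E
```

```text
t 11.63 tcp [0.4813 0.0483 0.0874] jaw yaw 84.32 yaxis [ 4.e-04  6.e-04 -1.e+00] F [-3.78 -1.31 11.97] w 0.0158 q [-0.43  0.41  0.25  2.15 -0.18  0.6   1.41]
```

Contact at 0.0874 means the underside is on the pin top (0.047 + 0.040). Ease the push and slide along +y.

Emit:
{"method": "jog_arm", "body": {
  "motion": [
    [0.1, [0, -0.0006, 0.001], [0, 0, 0]],
    [0.1, [0, 0, 0.002], [0, 0, 0]],
    [0.1, [0, 0, 0.002], [0, 0, 0]],
    [0.1, [0, 0, 0.002], [0, 0, 0]],
    [0.1, [0, 0, 0.001], [0, 0, 0]],
    [0.1, [0, 0, 0], [0, 0, 0]],
    [0.1, [0, 0, 0], [0, 0, 0]]
  ]
}}

```text
clock: 12.22
tcp_pos: [0.4825, 0.0558, 0.0873]
orientation: [-1.57, 0.077, -0.079]
contact_force: [0.5, -4.9, 5.2]
grip_width: 0.0164
```

```bash
python3 - <<'E'
from h import *
st()
E
```

```text
t 12.22 tcp [0.4825 0.0558 0.0873] jaw yaw 84.31 yaxis [ 1.4e-03 -3.0e-04 -1.0e+00] F [ 0.49 -4.86  5.16] w 0.0164 q [-0.45  0.42  0.25  2.15 -0.18  0.6   1.4 ]
```

Emit:
{"method": "jog_arm", "body": {
  "motion": [
    [0.1, [0, 0, 0.001], [0, 0, 0]],
    [0.1, [0, 0, 0.001], [0, 0, 0]],
    [0.1, [0, 0, 0.001], [0, 0, 0]],
    [0.1, [0, 0, 0.001], [0, 0, 0]],
    [0.1, [0, 0, 0.001], [0, 0, 0]],
    [0.1, [0, 0, 0], [0, 0, 0]]
  ]
}}

```text
clock: 12.72
tcp_pos: [0.4818, 0.0621, 0.0865]
orientation: [-1.569, 0.077, -0.076]
contact_force: [-1.1, 0.7, -2.1]
grip_width: 0.0159
```

```bash
python3 - <<'E'
from h import *
st()
E
```

```text
t 12.72 tcp [0.4818 0.0621 0.0865] jaw yaw 84.4 yaxis [-8.e-04  3.e-04 -1.e+00] F [-1.05  0.68 -2.05] w 0.0159 q [-0.46  0.42  0.25  2.15 -0.18  0.6   1.39]
```

Contact vanished (Fz back to about the weight): the bore has come over the pin. Slide on to the measured pin y and lower gently.

Emit:
{"method": "jog_arm", "body": {
  "motion": [
    [0.1, [0, 0, 0.001], [0, 0, 0]],
    [0.1, [0, 0, 0.001], [0, 0, 0]],
    [0.1, [0, 0.001, 0], [0, 0, 0]],
    [0.1, [0, 0.001, 0], [0, 0, 0]],
    [0.1, [0, 0.001, 0], [0, 0, 0]],
    [0.1, [0, 0, 0], [0, 0, 0]],
    [0.1, [0, 0, 0], [0, 0, 0]]
  ]
}}

```text
clock: 13.3
tcp_pos: [0.4823, 0.0632, 0.0838]
orientation: [-1.569, 0.078, -0.077]
contact_force: [-0.5, -0.2, -3.2]
grip_width: 0.0161
```

```bash
python3 - <<'E'
from h import *
st()
E
```

```text
t 13.3 tcp [0.4823 0.0632 0.0838] jaw yaw 84.33 yaxis [-2.e-04 -1.e-04 -1.e+00] F [-0.54 -0.16 -3.23] w 0.0161 q [-0.46  0.42  0.25  2.15 -0.18  0.59  1.39]
```

Underside now about 3 mm below the pin top, no side force. On down to the seal (expect contact at TCP ≈ 0.081).

Emit:
{"method": "jog_arm", "body": {
  "motion": [
    [0.1, [0, 0.001, 0.0005], [0, 0, 0]],
    [0.1, [0, 0.001, 0], [0, 0, 0]],
    [0.1, [0, 0.001, 0], [0, 0, 0]],
    [0.1, [0, 0, 0], [0, 0, 0]],
    [0.1, [0, 0, 0], [0, 0, 0]]
  ]
}}

```text
clock: 13.72
tcp_pos: [0.4826, 0.0638, 0.0811]
orientation: [-1.569, 0.077, -0.078]
contact_force: [-1.8, -1.3, 1.7]
grip_width: 0.016
```

```bash
python3 - <<'E'
from h import *
st()
E
```

```text
t 13.72 tcp [0.4826 0.0638 0.0811] jaw yaw 84.34 yaxis [ 2.e-04  2.e-04 -1.e+00] F [-1.79 -1.25  1.7 ] w 0.016 q [-0.46  0.43  0.24  2.15 -0.18  0.58  1.39]
```

Emit:
{"method": "jog_arm", "body": {
  "motion": [
    [0.1, [0, 0.001, 0], [0, 0, 0]],
    [0.1, [0, 0.001, 0], [0, 0, 0]],
    [0.1, [0, 0.001, 0], [0, 0, 0]],
    [0.1, [0, 0.001, 0], [0, 0, 0]],
    [0.1, [0, 0, 0], [0, 0, 0]],
    [0.1, [0, 0, 0], [0, 0, 0]]
  ]
}}

```text
clock: 14.22
tcp_pos: [0.4826, 0.0638, 0.077]
orientation: [-1.569, 0.078, -0.078]
contact_force: [-1.8, -1.1, 5.8]
grip_width: 0.0161
```

```bash
python3 - <<'E'
from h import *
st()
E
```

```text
t 14.22 tcp [0.4826 0.0638 0.077 ] jaw yaw 84.33 yaxis [ 2.e-04  1.e-04 -1.e+00] F [-1.84 -1.07  5.79] w 0.0161 q [-0.46  0.44  0.24  2.15 -0.19  0.58  1.39]
```

Emit:
{"method": "jog_arm", "body": {
  "motion": [
    [0.1, [0, 0.0008, 0], [0, 0, 0]],
    [0.1, [0, 0.0007, 0], [0, 0, 0]],
    [0.1, [0, 0, 0], [0, 0, 0]],
    [0.1, [0, 0, 0], [0, 0, 0]],
    [0.1, [0, 0, 0], [0, 0, 0]]
  ]
}}

```text
clock: 14.63
tcp_pos: [0.4826, 0.0637, 0.0766]
orientation: [-1.569, 0.078, -0.078]
contact_force: [-6.7, -0.6, 21.6]
grip_width: 0.0163
```

```bash
python3 - <<'E'
from h import *
st()
E
```

```text
t 14.63 tcp [0.4826 0.0637 0.0766] jaw yaw 84.32 yaxis [ 1.e-04  7.e-04 -1.e+00] F [-6.72 -0.64 21.64] w 0.0163 q [-0.46  0.44  0.24  2.15 -0.19  0.57  1.39]
```

```bash
python3 - <<'E'
from h import *
f=grab('scene','s8.png');g=grab('wrist','w8.png');np.savez('pics/w8.npz',**g)
a=cv2.resize(f['image'][180:290,165:330,::-1],(660,440),interpolation=cv2.INTER_CUBIC)
cv2.imwrite('pics/s8c.png',a);st()
o=r.get_obs();f=g;t=f['range_z']
def pf(u0,v0):
    x=(u0-f['cx'])/f['fx'];y=(v0-f['cy'])/f['fy'];th=np.hypot(x,y)
    d=np.array([x/th*np.tan(th),y/th*np.tan(th),1]);return f['xyz']+R.from_rotvec(f['orientation']).apply(d*t[v0,u0])
for p in[(190,215),(366,215),(230,215),(330,215),(230,260),(320,260),(197,270),(362,270),(197,300),(362,290)]:print(p,np.round(pf(*p),4))
E
```

```text
t 14.73 tcp [0.4826 0.0638 0.0766] jaw yaw 84.32 yaxis [ 1.e-04  7.e-04 -1.e+00] F [-6.81 -0.58 21.69] w 0.0163 q [-0.46  0.44  0.24  2.15 -0.19  0.57  1.39]
(190, 215) [0.4482 0.025  0.0521]
(366, 215) [0.4571 0.1112 0.0511]
(230, 215) [0.4503 0.0448 0.0517]
(330, 215) [0.4556 0.0932 0.0501]
(230, 260) [0.4741 0.0412 0.0518]
(320, 260) [0.479  0.0869 0.0511]
(197, 270) [0.4786 0.0227 0.0516]
(362, 270) [0.4878 0.1092 0.0507]
(197, 300) [0.4974 0.0187 0.0514]
(362, 290) [0.4998 0.1092 0.0518]
```

View pics/s8c.png

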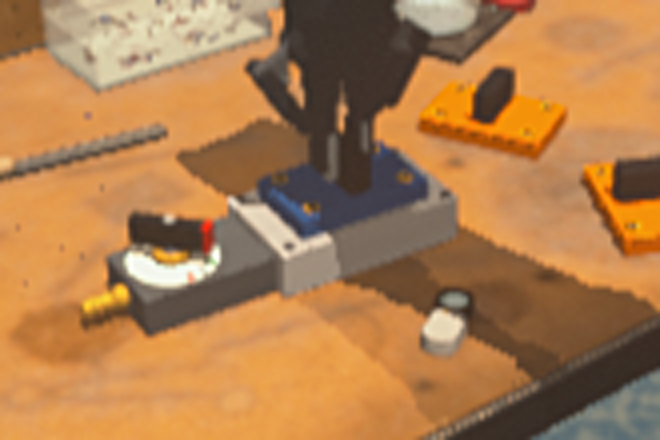

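View pics/w8.png

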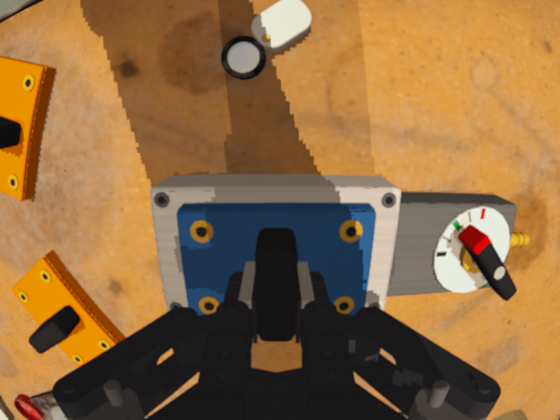

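The scene crop shows the cover flat on the nest at (345,190), with no gap under it. In the wrist picture the plate spans (178–375, 205–310), square with the nest, and the red pointer at (473,238) is by the green mark. The plate top measures 51–52 mm all over, against 52 expected fully home.

```bash
python3 - <<'E'
from h import *
st();print(r.hand_in())
E
```

```text
t 14.73 tcp [0.4826 0.0638 0.0766] jaw yaw 84.32 yaxis [ 1.e-04  7.e-04 -1.e+00] F [-6.81 -0.58 21.69] w 0.0163 q [-0.46  0.44  0.24  2.15 -0.19  0.57  1.39]
the job is handed in; nothing more can be done
None
```

I set the valve to half open, fitted the blue cover over the pin, and handed the job in while still pressing it home, at 14.7 s of the 64 s allowed.

- **Valve:** The handle started at about 14° open, and I turned it to about 45°. The gripper angle gave 45.1° and the camera gave 44.0°. The pointer is at the green mark.
- **Cover:** I laid it square on the pin 16 mm short and slid it along +y. The contact force vanished as the bore came over the pin. I then lowered it onto the seal and pressed until it met a hard stop.
- **Last checks:**
  - The gripper came down 10.8 mm from riding on the pin to fully home; 11 mm was expected.
  - The plate top measured 50–52 mm above the bench and flat; 52 mm was expected.
  - The downward push is about 22 N and steady, plus the cover's weight.
- **Bystanders:** I did not touch the wax, the cube or the look-alikes.
- **Small disagreements:**
  - The pin's x position from the camera was about 2 mm off the jig's centre line, which is within the calibration error, so I aimed between the two.
  - A sideways force of about 7 N along −x remained while pressing home.

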